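Shut the split furnace around the reactor vessel

ROBOT

A 6-joint arm with a two-finger parallel gripper is mounted at the origin on the work surface. World frame = base frame: x ahead of the robot, y to its left, z up, the work surface at z = 0. Lengths are in mm, angles in rad, forces in N, time in s.
With the tool pointing down it reaches from about 275 to 750 mm from the base axis. Payload 10.2 kg.
Tool frame: the origin (TCP) lies midway between the tips of the shut fingers; the grasp point (between the pads) lies 19 mm behind it; z points along the fingers, y is the line along which they close (so a half turn about z gives the same grasp; the last joint's range is limited). The gripper opens to 85 mm and grips with 20 to 120 N. Pads are 22 mm wide; open, the fingers measure 114 mm over their backs; the gripper's body (76 mm by 85 mm) begins 54 mm behind the grasp point. The pads swing forward as they close: fully open they stand 13 mm farther back than shut.
Start: joints at [1.004, 0.313, 1.498, -0, 1.331, -0.223], TCP at [176.973, 494.279, 231.294] pointing down, gripper open.
Joint ranges: [-2.94, 2.94], [-0.97, 2.17], [0.19, 2.56], [-1.23, 4.37], [0.02, 3.11], [-2.88, 2.88]. Speed limits (rad/s): [2.39, 2.39, 3.01, 3.14, 3.14, 3.14].

INTERFACE

Orientations are given as a unit quaternion [w, x, y, z].
In Python, from rig import ctrl, capture, camera_info gives the robot as it stands.
- The arm moves only by the tool apply_moves, never from a script. Its argument "targets" is a list of rows, each a list of 3 entries, a list of its own where there are three numbers: the finger opening in mm, from 0 to 85.4, then the shift along the world's x, y, z in mm, then the turn, a rotation vector about the world's x, y, z in degrees. In form: [[grip, [dx, dy, dz], [rx, ry, rz]], ...]. A call has 1 to 20 rows; each row is the pose to reach, as a shift and turn from the pose commanded when the call began; what a row does not reach only later rows make up. A row lasts 1/10 s, in which the tool goes at most 50 mm and 8.59 degrees, less where a joint would pass 70% of its speed; a pose out of reach is approached as far as the arm can. A call with a gripper value outside its range is refused whole. The fingers move at their own pace and stop on an object; "squeeze" is the grip in N (left out, the last holds). Time passes only in rows, so rows that repeat a pose let the fingers close. It gives the time, the measured TCP pose, the force, the opening and the grip force at its end, in the units of the state.
- ctrl.sense(): the state, without advancing time (a new reading comes with each control period).
- capture(name): name is "scene" or "top" or "wrist"; returns (picture, depth): 384x512x3 uint8, blue, green, red; 384x512 float32, mm along the optical axis (not along the pixel's ray), 0 where there is no reading.
- camera_info(name): a dict with "vfov" (degrees; the focal length in pixels is half the picture's height over the tangent of half this angle, whatever the lens; pixels are square), "cx", "cy" (the principal point, pixels), "extrinsics" (4x4, takes a point from camera to world coordinates). Camera axes: x right, y down, z forward; pixel columns grow to the right and rows downward; lengths in mm; the calibration is good to about 2 mm. A picture is of the moment at which its call begins: read the wrist's pose just before it. camera_info takes no time and is no camera call; for the wrist camera it gives the pose at the moment of the call.
- ctrl.finish_job(): hands the job in; it is judged then, once.
The state is a dict: "time_s": time; "joints": joint angles; "dq": joint speeds; "tau": joint torques, N m; "eef_pos": TCP position; "ee_rot": TCP orientation; "force": force on the tool from outside, world axes, zero at the start; "wrist_torque": the same for the moment, N m; "grip_width": opening from 0.0 (shut) to 1.0 (fully open); "grip_force": force on a finger pad.
Only numpy, scipy, OpenCV 4.12 (cv2) and the standard library are available. Lean on these libraries where they do the work, as an engineer would, in place of code of your own. Each camera call takes 0.05 s, during which the arm holds its last target. There are 200 camera calls.

TASK

The reactor vessel stands ready in the open split furnace: push both halves of the furnace fully shut around it with your fingertips, then push the red tab of the bolt across until the bolt is fully home under the bridge on the right half. Push only: do not pinch the tab, do not touch the white ceramic lining, do not shift or tip the vessel, do not slide the bolt while the furnace is still open, and leave everything else on the table where it is.

Things in the scene. Friction and masses are not known exactly. Their poses are not given: they have to be found in the camera images.
- station: aluminium base plate of the split furnace, 150 x 170 x 14 mm, fixed to the table; origin under its centre on the table top; x points to the hinge side (away from the robot), y to the left half. The furnace axis stands over the origin
- left_half (a joint): hinge of the left (+y) half of the furnace: 0 = fully shut (rigid stop), grows as it opens, up to 1.2 rad; starts 0.45 to 0.95 open. Seen from above it opens clockwise. Stiff hinge, stays where it is left; about 2 N at the front edge pushes it. Its half bore (88 mm across) is lined with brittle white ceramic, 8 mm or thicker
- right_half (a joint): hinge of the right (-y) half of the furnace: 0 = fully shut (rigid stop), grows as it opens, up to 1.2 rad; starts 0.45 to 0.95 open. Seen from above it opens anticlockwise. Stiff hinge, stays where it is left; about 2 N at the front edge pushes it. Its half bore (88 mm across) is lined with brittle white ceramic, 8 mm or thicker
- left_hinge (a point): point on the common vertical hinge axis, at the height of the halves' top (135 mm), 72 mm from the station origin along station +x; its axes turn with the left half (shut: parallel to the station's)
- right_hinge (a point): the same point, its axes turning with the right half
- left_push (a point): point on the flat outer face of the left half where to push: 20 mm below its top, 125 mm from the hinge along the face, 19 mm from the front edge; turns with the half. Outward normal: its +y. The half is a dark grey block; when shut 144 mm along station x (72 mm either way), its inner face on the middle plane, its outer face 72 mm out, from 15 to 135 mm above the table
- right_push (a point): the same on the right half; outward normal is -y
- bolt (a joint): flat steel bolt sliding on top of the left half along its front edge: 0 = drawn back, grows towards the right half, 0.032 m = fully home under the bridge on the right half (rigid stop); starts at 0 to 0.005. About 1.5 N slides it. Its centre line is 133 mm in front of the hinge axis; the bridge is on the right half, 14 mm high over its top, 12 to 26 mm past the middle plane
- bolt_tab (a point): top edge, at the middle of the outer (+y, pushing) face, of the bolt's red tab: tab 20 mm along x, 16 mm along y, standing from 8 mm to 27.5 mm above the top of the half (its top 162 mm above the table). It moves with bolt and left half; slides towards the half's -y.
- vessel: steel reactor vessel, loose, upright on the base plate at the furnace axis, 72 mm across, 138 mm tall, with gauge and valves on its head up to 153 mm over its underside (167 mm above the table); origin at the centre of its underside; 9 mm clear of the lining all round when shut
- amber_bottle: loose amber bottle with white cap, 60 mm across, 130 mm tall; origin at the centre of its underside
- jar: loose white jar with blue cap, 64 mm across, 80 mm tall; origin at the centre of its underside
- beaker: loose glass beaker, open on top, 68 mm across, 85 mm tall; origin at the centre of its underside
- gasket: loose copper gasket ring lying flat, 68 mm across, 8 mm thick; origin at the centre of its underside
- wrench: loose steel wrench lying on the table; origin on its underside
- screwdriver: loose screwdriver lying on the table; origin on its underside
Things that resemble listed ones, but are neither listed nor needed, are in the scene too. What is shaped like the station but purple is not meant. Leave any green look-alike of the vessel alone.

How it is judged:
By the outcome, as a careful person would: the job done as asked, in the order asked, and still so for the second after the job is handed in, with the robot touching nothing.
It also fails if it takes over 58 s, if anything falls off the work surface, if the arm or the gripper's body presses on something with over 40 N, if the wrist force passes 120 N, or if a joint passes its speed limit or range.

## Working session

There is one attempt and no reset: what is moved stays moved. The work goes in short steps, Python scripts to look and compute and a tool call to move; the robot and the scene stay as the last step left them, time stands still between calls to the robot, and variables do not carry over. Pictures are saved under pics/ and viewed, at most 10 in all, crops included, and the job is handed in when it is done.

Besides the shell and the picture viewer there is one more tool, called after ">>>" in YAML: its name, and indented under it one key for each argument. apply_moves: Moves the arm, as the interface text tells. Its arguments: {"type":"object","properties":{"targets":{"type":"array","items":{"type":"array"}},"squeeze":{"type":"number"}},"required":["targets"]}

```bash
ls; mkdir -p pics; cat > h.py <<'E'
import numpy as np, cv2
from rig import ctrl, capture, camera_info
def K(n):
    c=camera_info(n); f=192/np.tan(np.radians(c['vfov']/2)); return f,c['cx'],c['cy'],np.array(c['extrinsics'])
def ray(n,u,v,k=None):
    f,cx,cy,E=k or K(n); d=E[:3,:3]@np.array([(u-cx)/f,(v-cy)/f,1]); return E[:3,3],d
def atz(n,u,v,z,k=None):
    o,d=ray(n,u,v,k); return o+d*(z-o[2])/d[2]
def cloud(n,depth,k=None):
    f,cx,cy,E=k or K(n); v,u=np.mgrid[:384,:512]
    p=np.stack([(u-cx)/f*depth,(v-cy)/f*depth,depth],-1); return p@E[:3,:3].T+E[:3,3]
def proj(n,P,k=None):
    f,cx,cy,E=k or K(n); q=(np.array(P)-E[:3,3])@E[:3,:3]; return np.c_[cx+f*q[...,0]/q[...,2],cy+f*q[...,1]/q[...,2]]
E
python3 - <<'E'
from h import *
print(ctrl.sense())
for n in ['scene','top','wrist']:
    k=K(n); i,d=capture(n); np.savez(f'{n}0.npz',i=i,d=d,E=k[3],k=k[:3]); cv2.imwrite(f'pics/{n}0.png',i); print(n,k, camera_info(n))
a=cv2.imread('pics/top0.png');b=cv2.imread('pics/scene0.png')
cv2.imwrite('pics/top0b.png',cv2.resize(a,(800,600),interpolation=2))
E
```

```text
pics
{'time_s': 0.0, 'joints': array([ 1.00358483e+00,  3.13479922e-01,  1.49844959e+00,  1.39536395e-06,
        1.33103270e+00, -2.23376892e-01]), 'dq': array([ 1.25157133e-03, -1.92559147e-04, -1.05571051e-03,  6.22558768e-04,
       -2.14560932e-04,  1.58493088e-05]), 'tau': array([-6.24683025e-05, -4.12273157e+01, -2.59732032e+01, -1.88815875e-04,
        4.26537110e-03,  3.49260085e-05]), 'eef_pos': array([176.82889151, 494.0387239 , 230.71507099]), 'ee_rot': array([-2.64318789e-04,  1.71071827e-01,  9.85258322e-01, -6.31707619e-04]), 'force': array([ 0.06782872, -0.71344191, -0.88780559]), 'wrist_torque': array([-0.02308325, -0.01337869, -0.06510627]), 'grip_force': 0.0, 'grip_width': 0.9998548543701156}
scene (np.float64(442.3466947293252), 252.41351005051382, 194.02979748770883, array([[ 7.91835003e-01,  4.27676458e-01, -4.35993321e-01,
         1.04359721e+03],
       [ 6.10451798e-01, -5.75977680e-01,  5.43689538e-01,
        -7.74810831e+02],
       [-1.85992050e-02, -6.96665314e-01, -7.17155151e-01,
         1.14585014e+03],
       [ 0.00000000e+00,  0.00000000e+00,  0.0
[... 1485 characters left out ...]
94e+01],
       [ 9.41532880e-01, -3.17882933e-01, -1.11652482e-01,
         5.21894272e+02],
       [-1.31376945e-03,  3.27924158e-01, -9.44703139e-01,
         3.73208858e+02],
       [ 0.00000000e+00,  0.00000000e+00,  0.00000000e+00,
         1.00000000e+00]])) {'vfov': 63.90421039053387, 'cx': 257.3455075685893, 'cy': 188.18445959250684, 'extrinsics': array([[ 3.36918578e-01,  8.89582766e-01,  3.08428879e-01,
         9.67836074e+01],
       [ 9.41533108e-01, -3.17934737e-01, -1.11502960e-01,
         5.21907043e+02],
       [-1.13085733e-03,  3.27963420e-01, -9.44689746e-01,
         3.73285758e+02],
       [ 0.00000000e+00,  0.00000000e+00,  0.00000000e+00,
         1.00000000e+00]])}
```

View pics/top0b.png

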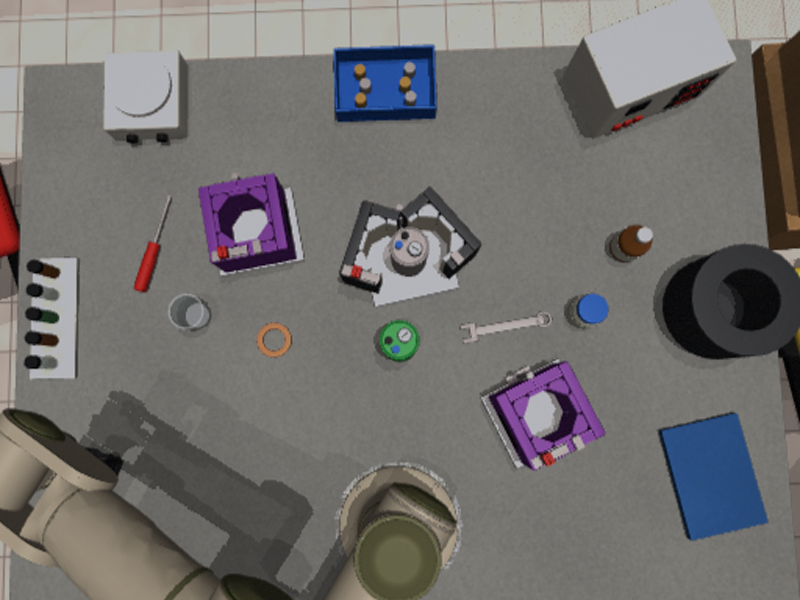

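View pics/scene0.png

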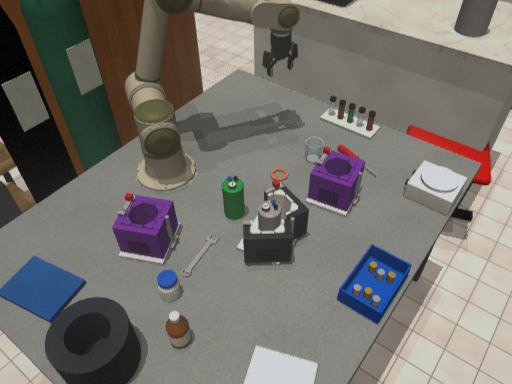

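Candidates for the furnace, in the 800-wide top picture:
- the dark grey open furnace with the steel vessel at (405,250)
- a purple shut look-alike at (250,220)
- a purple look-alike at (545,415)

The green vessel look-alike stands at (400,340). I choose the grey furnace and check it in a close crop.

```bash
python3 - <<'E'
from h import *
a=cv2.imread('pics/top0.png')[112:202,205:325]
cv2.imwrite('pics/crop1.png',cv2.resize(a,None,fx=6.6,fy=6.6,interpolation=2))
z=np.load('top0.npz'); P=cloud('top',z['d'])
# heights & depth-based top points of halves
m=(abs(P[...,2]-135)<6); m[:, :205]=0; m[:,325:]=0; m[:112]=0; m[202:]=0
print(m.sum(), P[m].mean(0))
im=z['i'].copy(); g=(m*255).astype(np.uint8)
for n in ['top']:
    for (u,v) in [(155*1.28/2,0)]: pass
v=np.zeros((90,120,3),np.uint8); v[...,0]=np.clip(P[112:202,205:325,2],0,255)
cv2.imwrite('pics/h.png',cv2.resize(v[...,0],None,fx=6.6,fy=6.6,interpolation=0))
E
```

```text
1520 [547.40412275 -31.65354147 136.3767603 ]
```

View pics/crop1.png

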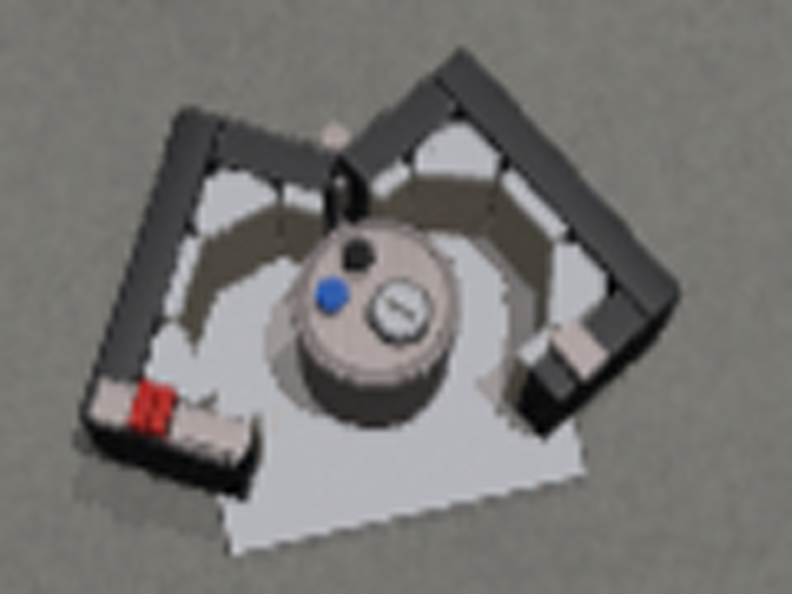

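The crop shows the grey furnace. The left half has its outer edge from (190,110) to (90,410) and the red tab at (152,408). The right half has corners at (460,50) and (678,292). The vessel is at (380,300) and the base-plate front corners at (232,553) and (585,472).

```bash
python3 - <<'E'
from h import *
from scipy.optimize import least_squares
k=K('top')
c=lambda u,v:(u/6.6+205-.4,v/6.6+112-.4)
for nm,u,v,z in [('LR',190,108,135),('LF',86,412,135),('RR',460,48,135),('RF',680,290,135),('PL',232,553,14),('PR',585,472,14),('tabtop',152,408,162),('hinge',340,160,135),('ves',380,300,152)]:
    print(nm,atz('top',*c(u,v),z,k).round(1))
obs=[(190,108),(86,412),(460,48),(680,290),(232,553),(585,472)]
O=np.array([c(*o) for o in obs])
def R(a): return np.array([[np.cos(a),-np.sin(a)],[np.sin(a),np.cos(a)]])
def model(p):
    x,y,t,l,r=p; o=np.array([x,y]); S=R(t); h=o+S@[72,0]; L=R(t-l); Rr=R(t+r)
    g=lambda q,z:[*q,z]
    return [g(h+L@[0,72],135),g(h+L@[-144,72],135),g(h+Rr@[0,-72],135),g(h+Rr@[-144,-72],135),g(o+S@[-75,85],14),g(o+S@[-75,-85],14)]
f=lambda p:(proj('top',model(p),k)-O).ravel()
s=least_squares(f,[550,-30,0.2,.5,.8]); print(s.x, f(s.x).reshape(-1,2).round(2))
E
```

```text
LR [604.9  41.3 135. ]
LF [473.2  89.2 135. ]
RR [627.6 -76.3 135. ]
RF [ 518.1 -166.8  135. ]
PL [424.1  32.2  14. ]
PR [ 457. -133.   14.]
tabtop [469.7  59.4 162. ]
hinge [579.8 -22.9 135. ]
ves [514.6 -37.9 152. ]
[ 5.13815459e+02 -3.65698374e+01  1.90549346e-01  5.13465107e-01
  4.85012035e-01] [[-1.42 -0.79]
 [-0.62  0.87]
 [ 0.95 -0.69]
 [ 0.85  0.3 ]
 [-0.15  0.03]
 [ 0.4   0.23]]
```

>>> apply_moves:
  targets:
    - [0,[323,-494,70],[0,0,0]]
    - [0,[323,-494,70],[0,0,0]]
    - [0,[323,-494,70],[0,0,0]]
    - [0,[323,-494,70],[0,0,0]]
    - [0,[323,-494,70],[0,0,0]]
    - [0,[323,-494,70],[0,0,0]]
    - [0,[323,-494,70],[0,0,0]]
    - [0,[323,-494,70],[0,0,0]]
    - [0,[323,-494,70],[0,0,0]]
    - [0,[323,-494,70],[0,0,0]]
    - [0,[323,-494,70],[0,0,0]]
    - [0,[323,-494,70],[0,0,0]]
    - [0,[323,-494,70],[0,0,0]]
    - [0,[323,-494,70],[0,0,0]]
    - [0,[323,-494,70],[0,0,0]]
    - [0,[323,-494,70],[0,0,0]]
    - [0,[323,-494,70],[0,0,0]]
    - [0,[323,-494,70],[0,0,0]]

```text
time_s: 1.95
eef_pos: [499.8, 0.8, 301.5]
ee_rot: [0.0, 0.171, 0.985, -0.0]
force: [-0.1, 0.2, -0.8]
grip_width: -0.003
grip_force: 0.0
```

```bash
python3 - <<'E'
from h import *
k=K('wrist'); i,d=capture('wrist'); np.savez('w1.npz',i=i,d=d,E=k[3],k=k[:3]); s=ctrl.sense(); print(s['eef_pos'],s['ee_rot'],s['force'],s['time_s'])
cv2.imwrite('pics/w1.png',cv2.resize(i,(800,600),interpolation=2))
E
```

```text
[499.8395989    0.67390106 301.40397524] [ 1.07680109e-04  1.70729560e-01  9.85317921e-01 -1.81584715e-05] [0.57961894 0.18739155 0.84605807] 2.0
```

View pics/w1.png

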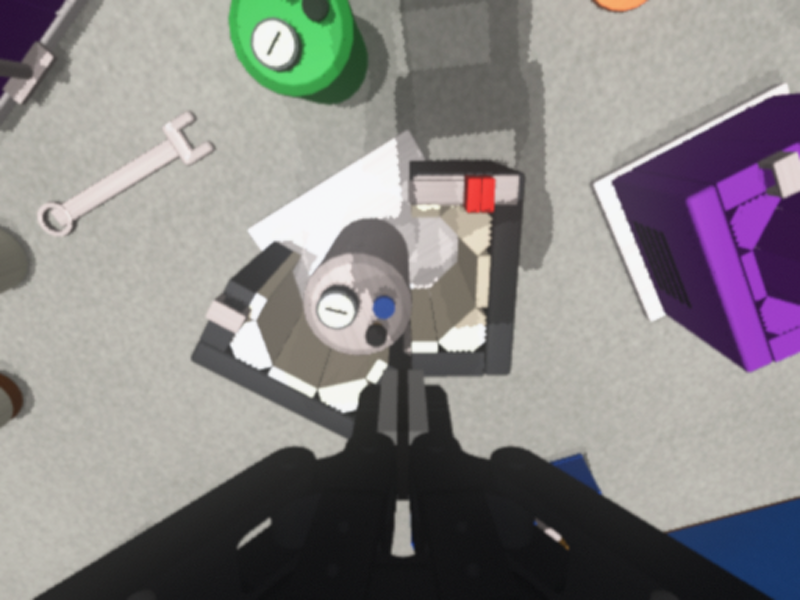

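The wrist view shows the left half's outer edge from (522,178) to (511,373), the red tab at (480,193) and the plate corner at (250,232). The right half has its front outer corner at (193,357) and its inner front corner at (276,243). I refine the fit from both views.

```bash
cat > fit.py <<'E'
from h import *
from scipy.optimize import least_squares
def R(a): return np.array([[np.cos(a),-np.sin(a)],[np.sin(a),np.cos(a)]])
if __name__=='__main__':
    kt=K('top'); z=np.load('w1.npz'); kw=(*z['k'],z['E'])
    c=lambda u,v:(u/6.6+205-.4,v/6.6+112-.4); w=lambda u,v:(u/1.5625-.3,v/1.5625-.3)
    O=np.array([c(190,108),c(86,412),c(460,48),c(680,290),c(232,553),c(585,472)])
    W=np.array([w(522,178),w(511,374),w(193,357),w(276,243),w(250,232),w(410,130)])
    def model(p):
        x,y,t,l,r=p; o=np.array([x,y]); S=R(t); h=o+S@[72,0]; L=R(t-l); Q=R(t+r)
        g=lambda q,z:[*q,z]
        LR,LF,RR,RF,RI=g(h+L@[0,72],135),g(h+L@[-144,72],135),g(h+Q@[0,-72],135),g(h+Q@[-144,-72],135),g(h+Q@[-144,0],135)
        PL,PR=g(o+S@[-75,85],14),g(o+S@[-75,-85],14)
        return [LR,LF,RR,RF,PL,PR],[LF,LR,RF,RI,PR,PL]
    def f(p):
        a,b=model(p); return np.r_[((proj('top',a,kt)-O)*2.8).ravel(),((proj('wrist',b,kw)-W)*1).ravel()]
    s=least_squares(f,[514,-36,.19,.51,.48],loss='soft_l1',f_scale=2); print(s.x.round(4)); print(f(s.x).reshape(-1,2).round(1))
    P=cloud('wrist',z['d'],kw); i=z['i']
    # tab red pixels; heights of sundry things
    red=(i[...,2]>150)&(i[...,1]<80)&(i[...,0]<80); red[:100]=0; red[150:]=0
    print('tab',P[red].mean(0),np.percentile(P[red],[5,95],axis=0).round(1))
    m=abs(P[...,2]-135)<4; q=P[m]; 
    x,y,t,l,r=s.x; h=np.array([x,y])+R(t)@[72,0]
    ql=(q[:,:2]-h)@R(t-l); k=(ql[:,1]>50)&(ql[:,1]<85)&(ql[:,0]>-120)&(ql[:,0]<-10); print('left outer',[np.percentile(ql[k&(abs(ql[:,0]-c)<10)][:,1],97).round(1) for c in(-110,-80,-50,-20)], np.median(q[:,2]))
    ql=(q[:,:2]-h)@R(t+r); k=(ql[:,1]<-50)&(ql[:,1]>-85)&(ql[:,0]>-150)&(ql[:,0]<-10); print('right outer',[np.percentile(ql[k&(abs(ql[:,0]-c)<10)][:,1],3).round(1) for c in(-130,-110,-80,-50)])
    np.save('p.npy',s.x); print('hinge',h)
    # red tab & bolt in left frame
    tb=(P[red][:,:2]-h)@R(t-l); print('tab in half',np.percentile(tb,[3,97],axis=0).round(1))
E
python3 fit.py
```

```text
[ 5.146752e+02 -3.559900e+01  1.940000e-01  4.998000e-01  4.536000e-01]
[[ -5.5  -1.8]
 [ -1.    3.5]
 [  2.7  -1.2]
 [ -0.6   4.1]
 [ -1.   -0.5]
 [  0.4  -0.4]
 [  0.6  -3.8]
 [  1.9   1.8]
 [ -2.   -0.2]
 [-25.8  20.9]
 [ -1.1   0.4]
 [  0.1   0.8]]
tab [468.92171894  57.96221799 164.53484321] [[460.6  50.5 160.9]
 [477.9  65.3 163.5]]
left outer [np.float64(72.2), np.float64(71.1), np.float64(70.5), np.float64(69.6)] 134.93913670886016
right outer [np.float64(-74.6), np.float64(-74.1), np.float64(-72.6), np.float64(-71.7)]
hinge [585.32429083 -21.71717268]
tab in half [[-143.7   34.1]
 [-125.8   48.5]]
```

```bash
cat > plan.py <<'E'
from fit import *
x,y,t,_,_=np.load('p.npy'); h=np.array([x,y])+R(t)@[72,0]
def wp(side,ang,al,off):  # side +1 left; returns world xy, tool-y yaw deg
    a=t-side*ang; q=h+R(a)@[-al,side*off]; yaw=np.degrees(a)+90; return q.round(1),round(yaw,1)
E
python3 - <<'E'
from plan import *
C=np.array([499.97,.28])
print('L standoff',wp(1,.52,112,107)[0]-C,wp(1,.52,112,107))
b=wp(1,.52,112,107)
for a in [.52,.47,.4,.3,.2,.1,.05,.02,0,-.02]:
    q,yw=wp(1,a,112,86.5); print(a,(q-b[0]).round(1),round(yw-b[1],1))
E
```

```text
L standoff [ 13.53 115.22] (array([513.5, 115.5]), np.float64(71.3))
0.52 [ -6.6 -19.4] 0.0
0.47 [-12.4 -23.5] 2.9
0.4 [-20.1 -29.6] 6.9
0.3 [-30.4 -39.4] 12.6
0.2 [-39.7 -50. ] 18.4
0.1 [-47.8 -61.6] 24.1
0.05 [-51.4 -67.7] 27.0
0.02 [-53.5 -71.4] 28.7
0 [-54.8 -73.9] 29.8
-0.02 [-56.  -76.5] 31.0
```

>>> apply_moves:
  targets:
    - [0,[14,115,0],[0,0,1]]
    - [0,[14,115,0],[0,0,1]]
    - [0,[14,115,0],[0,0,1]]
    - [0,[14,115,-40],[0,0,1]]
    - [0,[14,115,-80],[0,0,1]]
    - [0,[14,115,-120],[0,0,1]]
    - [0,[14,115,-155],[0,0,1]]
    - [0,[14,115,-180],[0,0,1]]
    - [0,[14,115,-191],[0,0,1]]
    - [0,[14,115,-191],[0,0,1]]
    - [0,[14,115,-191],[0,0,1]]

```text
time_s: 3.1
eef_pos: [514.6, 115.4, 111.5]
ee_rot: [0.001, 0.162, 0.987, 0.0]
force: [-0.6, 0.4, 0.5]
grip_width: 0.002
grip_force: 0.0
```

>>> apply_moves:
  targets:
    - [0,[-2,-6,0],[0,0,0]]
    - [0,[-4,-12,0],[0,0,0]]
    - [0,[-6,-16,0],[0,0,0]]
    - [0,[-7,-19,0],[0,0,0]]
    - [0,[-12,-23,0],[0,0,3]]
    - [0,[-16,-26,0],[0,0,5]]
    - [0,[-20,-30,0],[0,0,7]]
    - [0,[-20,-30,0],[0,0,7]]

```text
time_s: 3.9
eef_pos: [493.7, 84.9, 110.5]
ee_rot: [-0.0, 0.102, 0.995, -0.0]
force: [0.5, 0.1, -0.9]
grip_width: -0.0
grip_force: 0.0
```

```bash
python3 - <<'E'
from plan import *
k=K('top'); i,d=capture('top'); P=cloud('top',d,k)
cv2.imwrite('pics/t2.png',cv2.resize(i[105:210,195:335],None,fx=5.7,fy=5.7,interpolation=2))
E
```

```text
(no output)
```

View pics/t2.png

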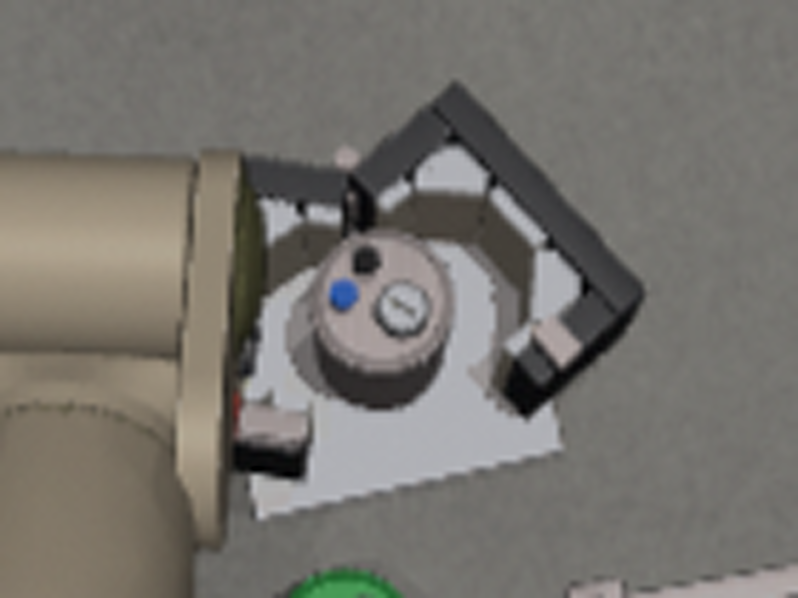

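The left half is turning with the finger: its rear edge now runs (245,160)–(345,175). I continue the arc.

>>> apply_moves:
  targets:
    - [0,[-5,-5,0],[0,0,3]]
    - [0,[-10,-10,0],[0,0,6]]
    - [0,[-15,-15,0],[0,0,9]]
    - [0,[-20,-20,0],[0,0,11]]
    - [0,[-24,-26,0],[0,0,14]]
    - [0,[-28,-32,0],[0,0,17]]
    - [0,[-30,-35,0],[0,0,19]]
    - [0,[-31,-38,0],[0,0,20]]
    - [0,[-32,-40,0],[0,0,21]]
    - [0,[-33,-42,0],[0,0,22]]

```text
time_s: 4.95
eef_pos: [460.8, 43.3, 110.2]
ee_rot: [-0.0, -0.09, 0.996, 0.0]
force: [-2.4, 2.1, 0.5]
grip_width: -0.001
grip_force: 1.3
```

>>> apply_moves:
  targets:
    - [0,[0,-1,0],[0,0,0.5]]
    - [0,[-1,-2,0],[0,0,1]]
    - [0,[-1,-2,0],[0,0,1]]

```text
time_s: 5.25
eef_pos: [460.4, 41.6, 110.3]
ee_rot: [0.001, -0.099, 0.995, 0.0]
force: [1.8, 4.9, -2.1]
grip_width: 0.0
grip_force: 2.1
```

>>> apply_moves:
  targets:
    - [0,[0,-1,0],[0,0,0]]
    - [0,[0,-1,0],[0,0,0]]

```text
time_s: 5.45
eef_pos: [460.4, 41.4, 110.3]
ee_rot: [0.001, -0.098, 0.995, 0.001]
force: [1.9, 11.3, -2.5]
grip_width: 0.008
grip_force: 5.3
```

>>> apply_moves:
  targets:
    - [0,[0,-1,0],[0,0,0]]
    - [0,[0,-1,0],[0,0,0]]

```text
time_s: 5.65
eef_pos: [460.4, 41.3, 110.3]
ee_rot: [0.001, -0.098, 0.995, 0.002]
force: [2.7, 17.6, -1.2]
grip_width: -0.003
grip_force: 8.4
```

>>> apply_moves:
  targets:
    - [0,[0,-1,0],[0,0,0]]
    - [0,[0,-1,0],[0,0,0]]

```text
time_s: 5.85
eef_pos: [460.4, 41.2, 110.3]
ee_rot: [0.001, -0.098, 0.995, 0.003]
force: [3.6, 24.1, -1.4]
grip_width: -0.0
grip_force: 11.6
```

```bash
python3 - <<'E'
from plan import *
print(ctrl.sense()['joints'].round(2))
C=np.array([459.97,38.28])
b=wp(-1,.488,112,107); print(b,b[0]-C,b[1]-101.3)
for a in [.488,.44,.4,.3,.2,.1,.05,.02,0,-.02]:
    q,yw=wp(-1,a,112,86.5); print(a,(q-b[0]).round(1),round(yw-b[1],1))
E
```

```text
[-0.17  0.32  1.84  0.01  0.98 -1.94]
(array([ 565.8, -175.4]), np.float64(129.1)) [ 105.83 -213.68] 27.799999999999997
0.488 [-12.9  15.9] 0.0
0.44 [-19.5  17.6] -2.8
0.4 [-24.9  19.3] -5.1
0.3 [-38.1  24.4] -10.8
0.2 [-50.7  30.8] -16.5
0.1 [-62.6  38.4] -22.3
0.05 [-68.3  42.7] -25.1
0.02 [-71.5  45.4] -26.8
0 [-73.7  47.2] -28.0
-0.02 [-75.8  49.1] -29.1
```

>>> apply_moves:
  targets:
    - [0,[-2,10,0],[0,0,0]]
    - [0,[-5,25,0],[0,0,0]]
    - [0,[-5,25,40],[0,0,0]]
    - [0,[-5,25,80],[0,0,0]]
    - [0,[-5,25,130],[0,0,0]]
    - [0,[-5,25,130],[0,0,0]]
    - [0,[106,-214,130],[0,0,11]]
    - [0,[106,-214,130],[0,0,11]]
    - [0,[106,-214,130],[0,0,11]]
    - [0,[106,-214,130],[0,0,11]]
    - [0,[106,-214,130],[0,0,11]]
    - [0,[106,-214,130],[0,0,11]]
    - [0,[106,-214,130],[0,0,11]]
    - [0,[106,-214,130],[0,0,11]]
    - [0,[106,-214,90],[0,0,11]]
    - [0,[106,-214,50],[0,0,11]]
    - [0,[106,-214,20],[0,0,11]]
    - [0,[106,-214,0],[0,0,11]]
    - [0,[106,-214,0],[0,0,11]]
    - [0,[106,-214,0],[0,0,11]]

```text
time_s: 7.85
eef_pos: [566.2, -175.0, 111.4]
ee_rot: [0.0, -0.194, 0.981, -0.0]
force: [-0.2, 0.8, 0.0]
grip_width: 0.004
grip_force: 0.0
```

```bash
python3 - <<'E'
from plan import *
print(ctrl.sense()['joints'].round(2),ctrl.sense()['force'])
k=K('top'); i,d=capture('top')
cv2.imwrite('pics/t3.png',cv2.resize(i[105:210,195:335],None,fx=5.7,fy=5.7,interpolation=2))
E
```

```text
[-0.5   0.57  1.44 -0.    1.13 -2.46] [-0.2048692   0.76850346  0.02338478]
```

View pics/t3.png

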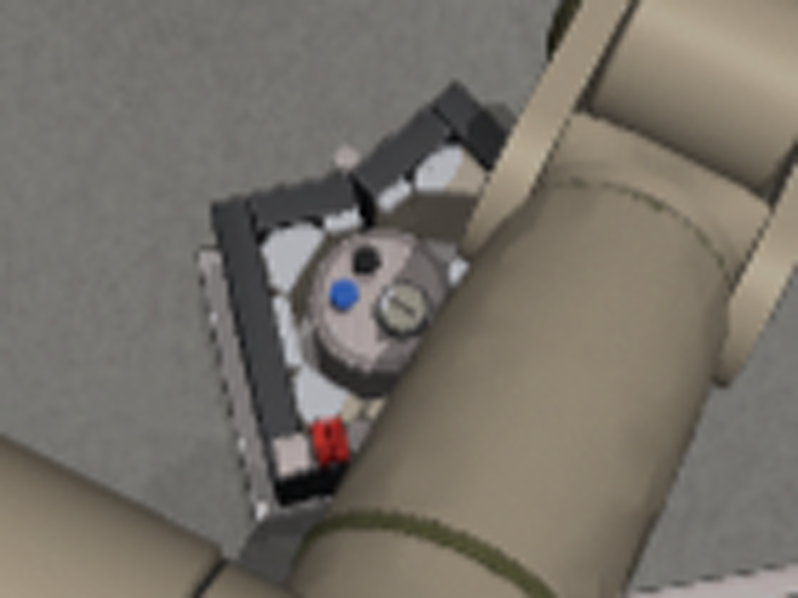

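The left half is shut with its front corner at (280,500), the vessel is unmoved and the tab is at (330,440). Now I push the right half.

>>> apply_moves:
  targets:
    - [0,[-5,6,0],[0,0,0]]
    - [0,[-9,11,0],[0,0,0]]
    - [0,[-13,16,0],[0,0,0]]
    - [0,[-19,18,0],[0,0,-1]]
    - [0,[-25,19,0],[0,0,-2]]
    - [0,[-31,22,0],[0,0,-3]]
    - [0,[-38,24,0],[0,0,-4]]
    - [0,[-44,27,0],[0,0,-5]]
    - [0,[-51,31,0],[0,0,-6]]
    - [0,[-57,34,0],[0,0,-7]]
    - [0,[-62,38,0],[0,0,-8]]
    - [0,[-65,40,0],[0,0,-9]]
    - [0,[-68,42,0],[0,0,-10]]
    - [0,[-70,44,0],[0,0,-11]]
    - [0,[-72,45,0],[0,0,-11]]

```text
time_s: 9.4
eef_pos: [493.9, -130.6, 110.3]
ee_rot: [0.0, -0.098, 0.995, 0.0]
force: [0.8, -0.2, -0.2]
grip_width: -0.004
grip_force: 0.4
```

>>> apply_moves:
  targets:
    - [0,[-1,1,0],[0,0,0]]
    - [0,[-1,2,0],[0,0,0]]
    - [0,[-1,2,0],[0,0,0]]

```text
time_s: 9.7
eef_pos: [492.9, -128.7, 110.2]
ee_rot: [-0.0, -0.099, 0.995, 0.0]
force: [0.4, -1.5, 0.0]
grip_width: -0.007
grip_force: 0.4
```

>>> apply_moves:
  targets:
    - [0,[0,1,0],[0,0,0]]
    - [0,[0,1,0],[0,0,0]]

```text
time_s: 9.9
eef_pos: [492.9, -127.7, 110.2]
ee_rot: [-0.0, -0.098, 0.995, -0.0]
force: [-0.8, -2.5, -0.1]
grip_width: 0.001
grip_force: 0.8
```

>>> apply_moves:
  targets:
    - [0,[0,1,0],[0,0,0]]
    - [0,[0,1,0],[0,0,0]]

```text
time_s: 10.1
eef_pos: [492.9, -126.8, 110.2]
ee_rot: [-0.0, -0.098, 0.995, -0.0]
force: [-1.1, -3.7, -0.3]
grip_width: -0.0
grip_force: 1.6
```

>>> apply_moves:
  targets:
    - [0,[0,1,0],[0,0,0]]
    - [0,[0,1,0],[0,0,0]]

```text
time_s: 10.3
eef_pos: [492.9, -126.7, 110.3]
ee_rot: [-0.0, -0.099, 0.995, -0.001]
force: [-1.5, -8.3, -0.9]
grip_width: 0.003
grip_force: 4.3
```

>>> apply_moves:
  targets:
    - [0,[0,1,0],[0,0,0]]
    - [0,[0,1,0],[0,0,0]]

```text
time_s: 10.5
eef_pos: [492.9, -126.7, 110.3]
ee_rot: [-0.0, -0.099, 0.995, -0.002]
force: [-3.8, -15.7, -2.8]
grip_width: -0.0
grip_force: 6.8
```

>>> apply_moves:
  targets:
    - [0,[0,1,0],[0,0,0]]
    - [0,[0,1,0],[0,0,0]]

```text
time_s: 10.7
eef_pos: [492.9, -126.6, 110.4]
ee_rot: [-0.0, -0.099, 0.995, -0.003]
force: [-4.2, -20.1, -3.7]
grip_width: 0.0
grip_force: 9.4
```

>>> apply_moves:
  targets:
    - [0,[2,-10,0],[0,0,0]]
    - [0,[5,-25,0],[0,0,0]]
    - [0,[5,-25,40],[0,0,0]]
    - [0,[5,-25,90],[0,0,0]]
    - [0,[5,-25,130],[0,0,0]]
    - [0,[7,124,190],[0,0,0]]
    - [0,[7,124,190],[0,0,0]]
    - [0,[7,124,190],[0,0,0]]
    - [0,[7,124,190],[0,0,0]]
    - [0,[7,124,190],[0,0,0]]
    - [0,[7,124,190],[0,0,0]]

```text
time_s: 11.8
eef_pos: [500.0, -0.6, 299.6]
ee_rot: [-0.001, -0.098, 0.995, 0.0]
force: [0.2, -0.2, 0.1]
grip_width: -0.002
grip_force: 0.0
```

```bash
python3 - <<'E'
from plan import *
k=K('wrist'); i,d=capture('wrist'); s=ctrl.sense(); print(s['eef_pos'],s['joints'].round(2))
np.savez('w2.npz',i=i,d=d,E=k[3],k=k[:3])
cv2.imwrite('pics/w2.png',cv2.resize(i[60:260,140:400],(780,600),interpolation=2))
P=cloud('wrist',d,k)
red=(i[...,2]>150)&(i[...,1]<80)&(i[...,0]<80)
st=lambda q:(q[:,:2]-[x,y])@R(t)
q=P[red]; b=st(q); ok=(abs(b[:,0]+61)<25)&(abs(b[:,1]-30)<50)
print('tab world',q[ok].mean(0),'station',np.percentile(b[ok],[3,97],axis=0).round(1),np.percentile(q[ok][:,2],[5,50,95]))
m=abs(P[...,2]-135)<4; b=st(P[m])
for c in (-50,-25,0,25): 
    e=b[abs(b[:,0]-c)<10]; e=e[abs(e[:,1])<95]; print(c,np.percentile(e[:,1],[1,99]).round(1))
E
```

```text
[499.97115778  -0.94203473 299.41683958] [-0.24  0.22  1.45 -0.    1.48 -2.  ]
tab world [443.21221125  -8.93063423 161.99397483] station [[-73.6  33.2]
 [-55.9  46.5]] [160.63423072 162.29785578 163.53121822]
-50 [-70.3  70.4]
-25 [-71.   70.7]
0 [-71.   70.7]
25 [-70.8  70.6]
```

View pics/w2.png

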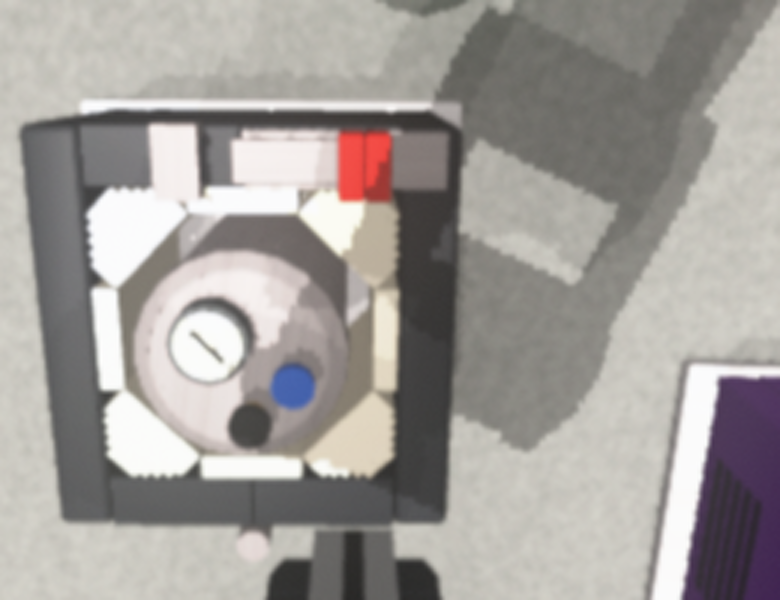

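Both halves are shut: their outer faces lie at ±70.5 mm, the seam is closed at (253,500), and the tab is at (365,165). Now the tab.

>>> apply_moves:
  targets:
    - [0,[-62,27,0],[0,0,0]]
    - [0,[-62,27,0],[0,0,0]]
    - [0,[-62,27,-50],[0,0,0]]
    - [0,[-62,27,-100],[0,0,0]]
    - [0,[-62,27,-130],[0,0,0]]
    - [0,[-62,27,-145],[0,0,0]]
    - [0,[-62,27,-151],[0,0,0]]
    - [0,[-62,27,-151],[0,0,0]]

```text
time_s: 12.65
eef_pos: [437.8, 26.5, 148.8]
ee_rot: [-0.001, -0.098, 0.995, 0.0]
force: [-0.5, -0.1, 0.2]
grip_width: -0.001
grip_force: 0.0
```

>>> apply_moves:
  targets:
    - [0,[1,-4,0],[0,0,0]]
    - [0,[1,-7,0],[0,0,0]]
    - [0,[2,-10,0],[0,0,0]]
    - [0,[2,-13,0],[0,0,0]]
    - [0,[3,-16,0],[0,0,0]]
    - [0,[4,-19,0],[0,0,0]]
    - [0,[4,-22,0],[0,0,0]]
    - [0,[5,-26,0],[0,0,0]]

```text
time_s: 13.45
eef_pos: [443.0, 1.1, 149.3]
ee_rot: [0.0, -0.099, 0.995, 0.0]
force: [-0.4, 0.8, 0.5]
grip_width: 0.001
grip_force: 0.7
```

>>> apply_moves:
  targets:
    - [0,[1,-3,0],[0,0,0]]
    - [0,[1,-6,0],[0,0,0]]
    - [0,[2,-9,0],[0,0,0]]
    - [0,[2,-12,0],[0,0,0]]
    - [0,[3,-15,0],[0,0,0]]
    - [0,[3,-17,0],[0,0,0]]

```text
time_s: 14.05
eef_pos: [446.1, -16.0, 149.3]
ee_rot: [0.0, -0.098, 0.995, -0.0]
force: [0.3, 3.0, -0.2]
grip_width: 0.003
grip_force: 0.6
```

>>> apply_moves:
  targets:
    - [0,[0,-1,0],[0,0,0]]
    - [0,[0,-2,0],[0,0,0]]
    - [0,[0,-2,0],[0,0,0]]

```text
time_s: 14.35
eef_pos: [446.1, -16.8, 149.3]
ee_rot: [0.0, -0.098, 0.995, 0.001]
force: [2.5, 7.7, 0.4]
grip_width: -0.004
grip_force: 3.8
```

>>> apply_moves:
  targets:
    - [0,[0,-1,0],[0,0,0]]
    - [0,[0,-2,0],[0,0,0]]

```text
time_s: 14.55
eef_pos: [446.1, -17.4, 149.3]
ee_rot: [0.001, -0.098, 0.995, 0.003]
force: [3.1, 21.4, 4.0]
grip_width: -0.002
grip_force: 10.1
```

>>> apply_moves:
  targets:
    - [0,[0,-1,0],[0,0,0]]
    - [0,[0,-2,0],[0,0,0]]

```text
time_s: 14.75
eef_pos: [446.0, -17.9, 149.4]
ee_rot: [0.001, -0.098, 0.995, 0.004]
force: [3.6, 31.4, 5.1]
grip_width: -0.003
grip_force: 15.3
```

>>> apply_moves:
  targets:
    - [0,[-2,10,0],[0,0,0]]
    - [0,[-3,18,0],[0,0,0]]
    - [0,[-3,18,40],[0,0,0]]
    - [0,[-3,18,90],[0,0,0]]
    - [0,[-3,18,151],[0,0,0]]
    - [0,[51,18,151],[0,0,0]]
    - [0,[51,18,151],[0,0,0]]
    - [0,[51,18,151],[0,0,0]]
    - [0,[51,18,151],[0,0,0]]

```text
time_s: 15.65
eef_pos: [496.2, -3.7, 299.5]
ee_rot: [-0.001, -0.098, 0.995, 0.0]
force: [-0.3, 0.1, 1.3]
grip_width: 0.001
grip_force: 0.0
```

```bash
python3 - <<'E'
from plan import *
k=K('wrist'); i,d=capture('wrist'); s=ctrl.sense(); print(s['eef_pos'],s['force'],s['time_s'])
cv2.imwrite('pics/w3.png',cv2.resize(i[60:260,140:400],(780,600),interpolation=2))
P=cloud('wrist',d,k)
red=(i[...,2]>150)&(i[...,1]<80)&(i[...,0]<80)
st=lambda q:(q[:,:2]-[x,y])@R(t)
q=P[red]; b=st(q); ok=(abs(b[:,0]+61)<25)&(abs(b[:,1]-10)<50)
print('station',np.percentile(b[ok],[3,97],axis=0).round(1))
m=abs(P[...,2]-135)<4; b=st(P[m])
for c in (-50,-25,0,25): 
    e=b[abs(b[:,0]-c)<10]; e=e[abs(e[:,1])<95]; print(c,np.percentile(e[:,1],[1,99]).round(1))
E
```

```text
[496.0969188   -3.62595375 299.76384312] [-0.49395129  1.27014862  0.49118191] 15.7
station [[-73.7   4.5]
 [-57.7  17.6]]
-50 [-70.2  70.4]
-25 [-70.7  70.7]
0 [-70.9  70.7]
25 [-70.9  70.6]
```

View pics/w3.png

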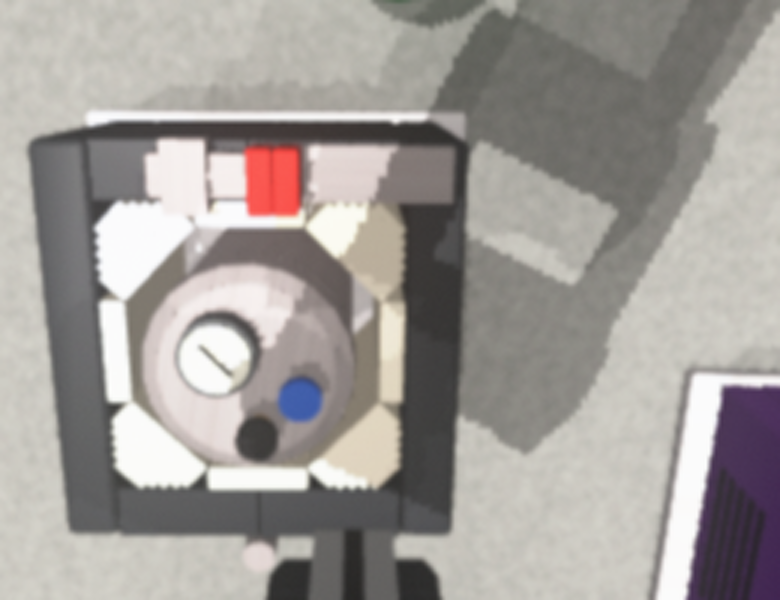

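The tab is now at (273,180), and the bolt tip shows past the bridge at (150,180). It took 31 N with no further travel, so the bolt is against its stop; both halves are still shut and the vessel is in place.

```bash
python3 -c "
from rig import ctrl
print(ctrl.finish_job())"
```

```text
the job is handed in; nothing more can be done
None
```

I pushed both furnace halves shut against their stops and the bolt home under the bridge; the last wrist picture shows the vessel in place and nothing in that view disturbed. The job was handed in at 15.7 s on the robot's clock.

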